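Snap the opal cover back onto the sorting desk's light base

ROBOT

A 7-joint arm with a two-finger parallel gripper is mounted at the origin on the work surface. World frame = base frame: x ahead of the robot, y to its left, z up, the work surface at z = 0. Lengths are in mm, angles in rad, forces in N, time in s.
With the tool pointing down it reaches from about 400 to 875 mm from the base axis. Payload 4.4 kg.
Tool frame: the origin (TCP) lies between the finger pads; the fingertips stand ctrl.finger_overhang ahead of it and the grasp point (between the pads) lies 11 mm behind it (ctrl.finger_overhang is the distance from the TCP to the fingertips, in mm); z points along the fingers, y is the direction in which the jaws open and shut (so a half turn about z gives the same grasp; the last joint's range is limited). The gripper opens to 85 mm and grips with 20 to 120 N. Pads are 22 mm wide; open, the fingers measure 114 mm over their backs; the gripper's body (76 mm by 85 mm) begins 54 mm behind the grasp point. The pads swing forward as they close: fully open they stand 13 mm farther back than shut.
Start: joints at [-1.357, 0.628, 0.038, 1.517, -0.027, 0.996, -0.02], TCP at [179.482, 624.743, 239.313] pointing down, gripper open.
Joint ranges: [-3.06, 3.06], [-0.37, 2.12], [-1.25, 1.32], [0.18, 2.47], [-1.1, 4.24], [0.23, 1.98], [-2.94, 2.94]. Speed limits (rad/s): [2.57, 2.57, 3.14, 3.14, 3.14, 3.14, 3.14].

INTERFACE

Orientations are given as [roll, pitch, yaw] about the fixed x, y, z axes, in that order (R = Rz(yaw) Ry(pitch) Rx(roll)).
In Python, from cell import ctrl gives the robot as it stands. The module is installed in compiled form; this text tells all that it offers.
- The arm moves only by the tool step_arm, never from a script. Its argument "deltas" is a list that holds one entry, the list of rows, each a list of 7 numbers: the opening, from 0 (shut) to 1 (fully open), then the shift along the world's x, y, z in mm, then the turn, a rotation vector about the world's x, y, z in rad. In form: [[[grip, tx, ty, tz, rx, ry, rz], ...]]. A call has 1 to 10 rows; each row shifts and turns the commanded pose from where the row before left it; what a row does not reach is not made up. A row lasts 1/12 s, in which the tool goes at most 41.7 mm and 7.16 degrees, less where a joint would pass 70% of its speed; a pose out of reach is approached as far as the arm can. A call is refused whole if a number of a shift passes 41.7 or a number of a turn 0.125, either way. A call with a gripper value outside its range is refused whole. The fingers move at their own pace and stop on an object; the grip force is fixed at half the most. Time passes only in rows, so rows that do not move let the fingers close. It gives the time, the measured TCP pose, the force and the opening at its end, in the units of the state.
- ctrl.read_state(): the state, without advancing time (a new reading comes with each control period).
- ctrl.get_image(name): name is "scene" or "side" or "wrist"; returns (picture, depth): 420x560x3 uint8, red, green, blue; 420x560 float32, mm along the optical axis (not along the pixel's ray), 0 where there is no reading.
- ctrl.camera_info(name): a dict with "intrinsics" (3x3 intrinsics, pixels), "rvec" (rotation vector, rad) and "tvec" (3), from world to camera coordinates, as OpenCV has them. Camera axes: x right, y down, z forward; pixel columns grow to the right and rows downward; lengths in mm; the calibration is good to about 2 mm. A picture is of the moment at which its call begins: read the wrist's pose just before it. camera_info takes no time and is no camera call; for the wrist camera it gives the pose at the moment of the call.
- ctrl.finish_job(): hands the job in, once; it reports no verdict.
The state is a dict: "clock": time; "qpos": joint angles; "qd": joint speeds; "tau": joint torques, N m; "eef_pos": TCP position; "tool_rot": TCP orientation; "force": force on the tool from outside, world axes, zero at the start; "torque": the same for the moment, N m; "width": finger opening in mm.
Only numpy, scipy, OpenCV 4.12 (cv2) and the standard library are available. Lean on these libraries where they do the work, as an engineer would, in place of code of your own. Each camera call takes 0.05 s, during which the arm holds its last target.

TASK

The light base on the gem sorting desk is open: take the long opal cover, set it gently on the base over its two end hooks, and push it straight down until both ends have clicked in and it sits fully home on the deck, then let go. Press with feeling, never with more than 25 N, because the LED board below cracks, and leave everything else on the desk where it is.

Things in the scene. Friction and masses are not known exactly. Their poses are not given: they have to be found in the camera images.
- base_place (a point): point on the desk under the centre of the light base, x across and y along the base, z up. The light base is a low dark box, 86 mm wide, 226 mm long, with an aluminium deck around a well of yellow LEDs. Levelling screws set its height, differently each time and not reported: deck 36 to 47 mm above this point. The cover belongs on the deck, centred over this point, lengthwise, either way round
- light_base (a joint): how far (m) the light base is pressed down on its soft rubber feet: 0 unloaded, 0.00005 per newton pushed straight down (1.25 mm at 25 N), springing back when let go; it always stays level
- cover: long opal white cover, right way up on the desk: a smooth hood 48 mm wide (its x), 164 mm long (its y), 32 mm high, about 0.13 kg, with a flat tongue at each end (28 mm wide, 4 mm thick, flush with the underside, sticking out 10 mm: 184 mm in all). Origin: centre of its underside, z up. Can be taken from above across its 48 mm width at mid length
- cover_end_a (a point): underside of the cover's tongue at its +y end, 87 mm from the cover's origin. Slopes and flares lead the tongues in from about 3 mm off lengthwise and 5 mm off sideways; seated, they have about 1 mm play lengthwise, 1.5 mm sideways
- cover_end_b (a point): the same at its -y end. Set on the base without force, the tongues stop on the sloping hook heads with the cover's underside about 13 mm above the deck; from there it has to be pushed straight down
- hook_a (a joint): black snap hook at the light base's +y end: angle in rad, 0 standing free, growing as it bends outward. It stands between two grey guide cheeks with flared tops (21 mm above the deck); its sloping head reaches 21 mm above the deck and overhangs the seated tongue by 2.5 mm. The tongue going down bends it to about 0.1; it springs back to 0 over the tongue (the click) only in the last millimetre of travel. Passing it takes 3 to 7 N on that tongue
- hook_b (a joint): the same kind of hook at the light base's -y end, its angle growing as it bends outward; somewhat stiffer, so the ends seldom click together; pushed at mid length the cover can tip and one end stay up
- short_cover: opal white cover like the long one but only 104 mm long (120 mm over its tongues); it belongs to another light base and does not fit. Bystander. Origin: centre of its underside
- tweezers: plain steel tweezers lying flat between the light base and the cover, 155 mm long, 12 mm wide, 8 mm high. Bystander. Origin: middle, underside
- loupe: small folding steel loupe, 58 x 26 x 16 mm. Bystander. Origin: under the lens
- scoop: small aluminium stone scoop, 105 x 48 x 14 mm. Bystander. Origin: underside near the middle
- gem_box_1: closed black gem box with clear lid, 45 x 45 x 24 mm. Bystander. Origin: centre of its underside
- gem_box_2: second closed gem box of the same kind. Bystander. Origin: centre of its underside
- sieve: round brass sieve barrel, 82 mm across, 50 mm high. Bystander. Origin: centre of its underside
Not all that is in view belongs to the job. Leave any orange or red look-alike of the cover alone.

How it is judged:
By the outcome, as a careful person would: the job done as asked, in the order asked, and still so for the second after the job is handed in, with the robot touching nothing.
It also fails if it takes over 58 s, if anything falls off the work surface, if the arm or the gripper's body presses on something with over 40 N, if the wrist force passes 120 N, or if a joint passes its speed limit or range.

## Working session

There is one attempt and no reset: what is moved stays moved. The work goes in short steps, Python scripts to look and compute and a tool call to move; the robot and the scene stay as the last step left them, time stands still between calls to the robot, and variables do not carry over. Pictures are saved under pics/ and viewed, and the job is handed in when it is done.

Besides the shell and the picture viewer there is one more tool, called as a command line: name --argument value ..., lists and objects as JSON in quotes. step_arm: Moves the arm, as the interface text tells. Its arguments: {"type":"object","properties":{"deltas":{"type":"array"}},"required":["deltas"]}

```bash
mkdir -p pics
cat > h.py <<'E'
from cell import ctrl
import numpy as np, cv2
def save(n,fn):
    ci=ctrl.camera_info(n); im,d=ctrl.get_image(n); cv2.imwrite('pics/'+fn+'.png',im[:,:,::-1]); np.savez('pics/'+fn+'.npz',im=im,d=d,K=ci['intrinsics'],r=ci['rvec'],t=ci['tvec'])
def load(fn):
    z=np.load('pics/'+fn+'.npz'); return z['im'],z['d'],z['K'],cv2.Rodrigues(z['r'].reshape(3,1))[0],z['t'].reshape(3)
def cloud(fn):
    im,d,K,R,t=load(fn); v,u=np.mgrid[:d.shape[0],:d.shape[1]]
    P=np.stack([(u-K[0,2])/K[0,0]*d,(v-K[1,2])/K[1,1]*d,d],-1)
    W=(P-t)@R; W[d<=0]=np.nan; return im,W
def plane(fn,px,z):
    im,d,K,R,t=load(fn); px=np.atleast_2d(px).astype(float)
    r=np.c_[(px[:,0]-K[0,2])/K[0,0],(px[:,1]-K[1,2])/K[1,1],np.ones(len(px))]@R; c=-t@R
    return c+r*((z-c[2])/r[:,2])[:,None]
E
python3 - <<'E'
from h import *
s=ctrl.read_state(); print(s, ctrl.finger_overhang)
for n in ['scene','side','wrist']: save(n,n+'0')
E
```

```text
{'clock': 0.0, 'qpos': array([-1.35677447,  0.62934163,  0.03841563,  1.51837383, -0.02700964,
        0.99631089, -0.01996837]), 'qd': array([ 0.00136493, -0.00114958,  0.00023763,  0.00121844, -0.0005063 ,
       -0.00118115,  0.0020288 ]), 'tau': array([ 7.68112259e-04, -5.63413203e+01,  1.22631602e+00, -1.93444204e+01,
        1.10039275e-02,  1.03064929e-02,  9.46803084e-06]), 'eef_pos': array([179.30414573, 624.13740174, 238.38965048]), 'tool_rot': array([-3.13967595e+00,  1.70111343e-06,  2.86181835e+00]), 'force': array([0.05569309, 0.28638234, 0.3057946 ]), 'torque': array([-0.02409605,  0.01163612,  0.00043328]), 'width': 85.53245738044173} 8.0
```

View pics/scene0.png

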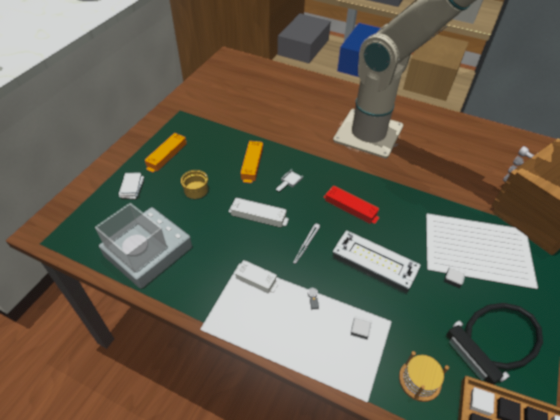

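View pics/side0.png

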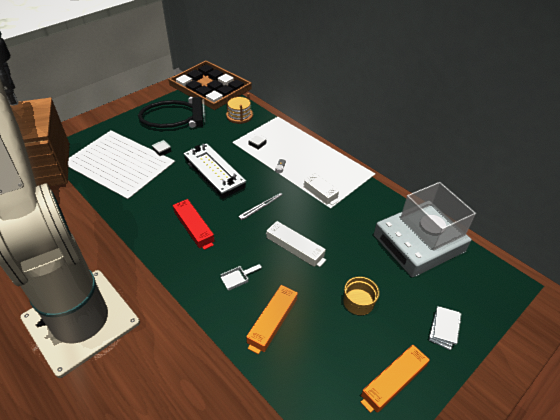

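View pics/wrist0.png

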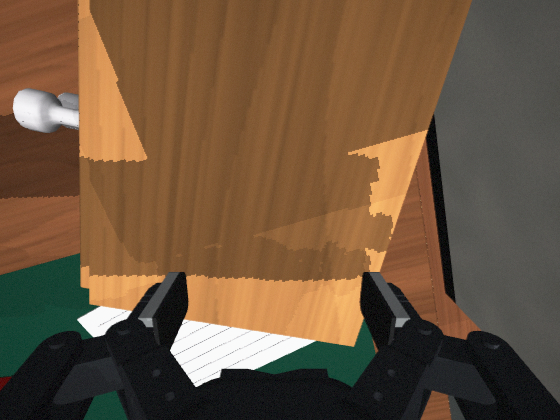

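The scene view shows the long opal cover at about (258,212), the light base at (376,260), the tweezers between them at (307,243), and the short cover at (256,277). In the side view the cover is at (296,243) and the base at (214,168). The wrist camera sees only the wooden cabinet. Next I'll measure positions.

```bash
cat > m.py <<'E'
from h import *
for fn,(cu,cv_),(bu,bv) in [('scene0',(258,212),(376,260)),('side0',(296,243),(214,168))]:
    im,W=cloud(fn); print(fn)
    for nm,(u,v),r in [('cover',(cu,cv_),50),('base',(bu,bv),60)]:
        sub=W[max(0,v-r):v+r,u-r:u+r].reshape(-1,3); 
        c=W[v,u]; print(nm,'centre',c.round(1))
        dist=np.hypot(*(sub[:,:2]-c[:2]).T)
        lo,hi,lim=(22,60,105) if nm=='cover' else (25,90,135)
        q=sub[(sub[:,2]>lo)&(sub[:,2]<hi)&(dist<lim)]
        rect=cv2.minAreaRect(q[:,:2].astype(np.float32)); print(len(q),rect,'z pct',np.percentile(q[:,2],[2,10,25,50,75,90,98]).round(1))
    q=W[::6,::6].reshape(-1,3);
E
python3 m.py
python3 - <<'E'
from h import *
for fn,boxes in [('scene0',[(210,180,310,245),(320,215,435,300)]),('side0',[(250,205,345,280),(170,130,260,205)])]:
    im=load(fn)[0]
    o=[cv2.resize(im[b:d,a:c],(390,300),interpolation=cv2.INTER_CUBIC) for a,b,c,d in boxes]
    cv2.imwrite(f'pics/z_{fn}.png',np.hstack(o)[:,:,::-1])
E
```

```text
scene0
cover centre [ 551.9 -173.1   35.8]
742 ((540.8551635742188, -179.89053344726562), (52.87676239013672, 162.7970428466797), 8.617142677307129) z pct [23.3 28.1 31.  32.8 34.3 35.9 37.7]
base centre [557.8 202.   32.5]
2277 ((555.9144897460938, 198.52978515625), (226.24729919433594, 91.94857788085938), 84.38539123535156) z pct [27.5 31.2 34.  37.9 40.3 42.2 57.2]
side0
cover centre [ 529.  -193.6   32.9]
952 ((535.6911010742188, -182.44607543945312), (52.56545639038086, 165.537353515625), 9.658133506774902) z pct [23.3 28.3 30.5 32.3 33.7 34.9 36.4]
base centre [552.9 195.4  32. ]
1516 ((551.1341552734375, 196.59381103515625), (229.73907470703125, 90.73341369628906), 84.60855102539062) z pct [26.6 30.5 33.8 37.4 39.7 42.5 56.3]
```

View pics/z_scene0.png

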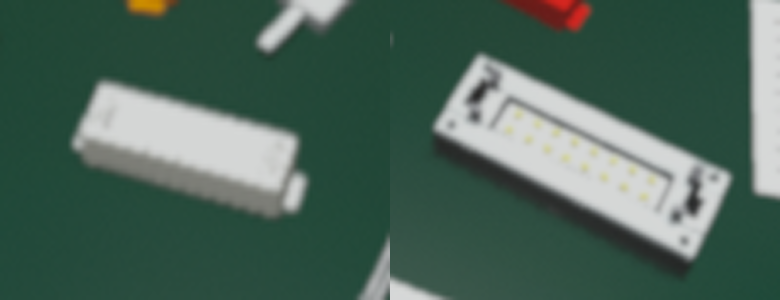

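View pics/z_side0.png

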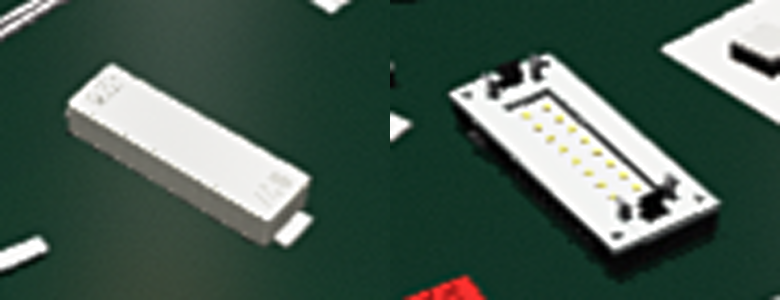

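step_arm --deltas '[[[1, 25, -20, 6, 0, 0, -0.11], [1, 30, -25, 4, 0, 0, -0.115], [1, 30, -25, 0, 0, 0, -0.115], [1, 30, -25, 0, 0, 0, -0.115], [1, 30, -25, 0, 0, 0, -0.115], [1, 30, -25, 0, 0, 0, -0.115], [1, 30, -25, 0, 0, 0, -0.115], [1, 30, -25, 0, 0, 0, -0.115], [1, 30, -25, 0, 0, 0, -0.11], [1, 30, -25, 0, 0, 0, -0.11]]]'

```text
clock: 0.98
eef_pos: [475.5, 378.3, 249.2]
tool_rot: [-3.141, -0.0, 1.722]
force: [1.0, 0.2, -0.6]
width: 85.6
```

Run:
```python
from h import *
ci=ctrl.camera_info('wrist'); R=cv2.Rodrigues(np.array(ci['rvec']))[0]; t=np.array(ci['tvec']).ravel()
s=ctrl.read_state(); print(s['eef_pos'],s['tool_rot'], 'cam',-t@R, 'axis',R[2],ci['intrinsics'])
```

```text
[475.47039765 378.34183883 249.23159098] [-3.14124571e+00 -6.07983544e-05  1.72158414e+00] cam [463.85253645 458.67392197 384.44439546] axis [ 0.04736032 -0.31099276 -0.94923153] [[301.57744342   0.         273.64925269]
 [  0.         301.57744342 214.39878211]
 [  0.           0.           1.        ]]
```

step_arm --deltas '[[[1, 20, -33, 0, 0, 0, 0], [1, 20, -33, 0, 0, 0, 0], [1, 20, -33, 0, 0, 0, 0], [1, 18, -33, 0, 0, 0, 0], [1, 0, 0, 0, 0, 0, 0], [1, 0, 0, 0, 0, 0, 0]]]'

```text
clock: 1.48
eef_pos: [553.8, 244.2, 249.2]
tool_rot: [3.141, 0.001, 1.721]
force: [0.5, 0.6, -0.2]
width: 85.0
```

Run:
```python
from h import *
s=ctrl.read_state(); print(s['eef_pos'],s['tool_rot'],s['force'])
save('wrist','w1')
```

```text
[553.83940612 244.20477673 249.23420222] [3.14149229e+00 1.41390266e-03 1.72063908e+00] [ 0.49112008  0.5660545  -0.24571263]
```

View pics/w1.png

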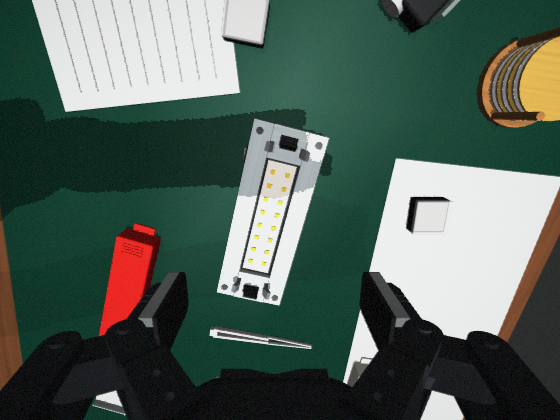

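Wrist view: the base deck corners are at about (254,119), (329,137), (281,305) and (218,292), with hooks at (289,142) and (251,291). The tweezers are at (260,338) and the red look-alike is at left.

```bash
cat > b.py <<'E'
from h import *
im,W=cloud('w1'); d=load('w1')[1]
poly=np.array([(254,119),(329,137),(281,305),(218,292)])
# deck depth: side strips between
m=np.zeros(d.shape,np.uint8)
cv2.fillPoly(m,[poly],1); m=cv2.erode(m,np.ones((5,5)))
g=im.min(2)>90; sat=(im.max(2).astype(int)-im.min(2))<25
k=(m>0)&g&sat&np.isfinite(W[...,2]); z=W[k][:,2]
print('deck z',np.percentile(z,[5,25,50,75,95]).round(1),len(z))
A=np.c_[W[k][:,:2],np.ones(k.sum())]; 
zz=np.median(z); 
green=np.isfinite(W[...,2])&(im[...,1]>im[...,0]+25)&(im[...,1]>50); print('mat z',np.median(W[green][:,2]))
# light-gray mask connected region for contour
mask=((im.min(2)>90)&sat).astype(np.uint8); 
n,l,st,c=cv2.connectedComponentsWithStats(mask); i=l[200,305]if l[200,305] else l[160,315]; 
print(i,st[i])
cn=cv2.findContours((l==i).astype(np.uint8),cv2.RETR_EXTERNAL,cv2.CHAIN_APPROX_NONE)[0][0][:,0]
P=plane('w1',cn,zz)[:,:2].astype(np.float32)
print('contour rect',cv2.minAreaRect(P))
# hooks: dark blobs; 
for n_,(u,v) in {'hookTop':(289,142),'hookBot':(251,291)}.items():
    w=W[v-14:v+14,u-16:u+16]; q=w[w[...,2]>zz+8]; print(n_,len(q),q.mean(0).round(1),q.max(0).round(1))
h=W[(W[...,2]>zz+7)&(m>0)]; print(cv2.minAreaRect(h[:,:2].astype(np.float32)))
# yellow LEDs centroid
y=(im[...,0].astype(int)-im[...,2]>50)&(im[...,1]>100); y&=m>0
ys,xs=np.nonzero(y); Y=plane('w1',np.c_[xs,ys],zz-6)[:,:2]; print('LED',len(Y),Y.mean(0),cv2.minAreaRect(Y.astype(np.float32)))
E
python3 b.py
```

```text
deck z [31.7 33.3 38.5 39.2 40.2] 9836
mat z 1.496745363114935
9 [ 217  119  113  187 8215]
contour rect ((553.8372192382812, 201.06024169921875), (226.82945251464844, 86.49610900878906), 84.6941146850586)
hookTop 146 [564.5 293.9  54.9] [580.7 298.7  61.2]
hookBot 247 [545.2 110.6  54.2] [565.9 120.   61. ]
((553.624267578125, 202.19766235351562), (192.93515014648438, 48.64828109741211), 84.64402770996094)
LED 304 [553.86633736 204.16064827] ((553.6675415039062, 200.66372680664062), (124.84037017822266, 23.46799087524414), 84.62455749511719)
```

step_arm --deltas '[[[1, -2, -20, 0, 0, 0, 0], [1, -2, -40, 0, 0, 0, 0], [1, -2, -41, 0, 0, 0, 0], [1, -2, -41, 0, 0, 0, 0], [1, -2, -41, 0, 0, 0, 0], [1, -2, -41, 0, 0, 0, 0], [1, -2, -41, 0, 0, 0, 0], [1, -2, -41, 0, 0, 0, 0], [1, 0, -40, 0, 0, 0, 0], [1, 0, -36, 0, 0, 0, 0]]]'

```text
clock: 2.37
eef_pos: [536.4, -134.6, 249.3]
tool_rot: [3.141, -0.001, 1.729]
force: [1.3, -0.6, -0.7]
width: 85.4
```

step_arm --deltas '[[[1, 0, 0, 0, 0, 0, 0], [1, 0, 0, 0, 0, 0, 0]]]'

```text
clock: 2.53
eef_pos: [536.4, -135.2, 249.2]
tool_rot: [-3.142, -0.0, 1.724]
force: [-0.0, 0.8, -0.6]
width: 85.3
```

Run:
```python
from h import *
s=ctrl.read_state(); print(s['eef_pos'],s['tool_rot'],s['force'])
save('wrist','w2')
```

```text
[ 536.39902522 -135.16012515  249.2474566 ] [-3.14157482e+00 -5.71888481e-06  1.72431597e+00] [-1.37662595e-05  7.63122286e-01 -6.49645756e-01]
```

View pics/w2.png

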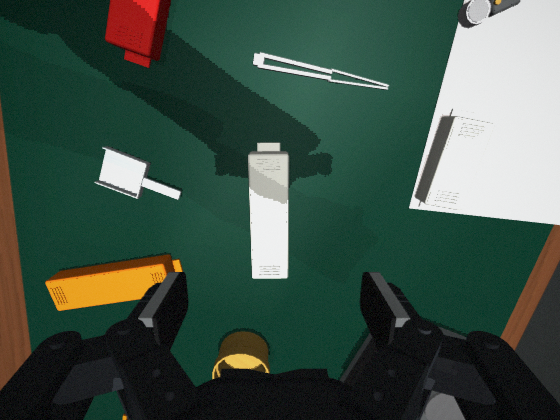

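The cover's top face spans (249,153) to (289,278), with its +y tongue at (268,147). The jaw direction already lines up.

```bash
cat > c.py <<'E'
from h import *
im,W=cloud('w2')
bright=((im.min(2)>80)&(im.max(2).astype(int)-im.min(2)<40)).astype(np.uint8)
n,l,st,c=cv2.connectedComponentsWithStats(bright); i=l[240,270]; print(st[i])
m=(l==i)
z=W[...,2]; top=m&(z>25); print('top z',np.percentile(z[top],[5,25,50,75,95]).round(1))
cl=cv2.morphologyEx(top.astype(np.uint8),cv2.MORPH_OPEN,np.ones((5,5)))
cn=max(cv2.findContours(cl,cv2.RETR_EXTERNAL,cv2.CHAIN_APPROX_NONE)[0],key=len)[:,0]
zz=np.median(z[top])
P=plane('w2',cn,zz)[:,:2].astype(np.float32); print('top rect',cv2.minAreaRect(P))
full=cv2.findContours(m.astype(np.uint8),cv2.RETR_EXTERNAL,cv2.CHAIN_APPROX_NONE)[0][0][:,0]
tong=full[full[:,1]<150]; print('tongue',tong[:,0].min(),tong[:,0].max(),tong[:,1].min()); print(plane('w2',[[(tong[:,0].min()+tong[:,0].max())/2,tong[:,1].min()]],5.))
g=(im[...,1].astype(int)>im[...,0]+25)&np.isfinite(z); print('mat',np.median(z[g]))
E
python3 c.py
```

```text
[ 248  142   41  137 5181]
top z [31.1 32.1 32.6 33.1 33.8]
top rect ((537.3716430664062, -178.00970458984375), (47.36702346801758, 163.17164611816406), 9.038071632385254)
tongue 257 279 142
[[522.64389725 -87.65827262   5.        ]]
mat 1.3788808138018436
```

step_arm --deltas '[[[1, 0.5, -21, -10, 0, 0, 0.004], [1, 0.5, -22.5, -30, 0, 0, 0], [1, 0, 0, -36, 0, 0, 0], [1, 0, 0, -36, 0, 0, 0], [1, 0, 0, -36, 0, 0, 0], [1, 0, 0, -34, 0, 0, 0], [1, 0, 0, -25, 0, 0, 0], [1, 0, 0, -15, 0, 0, 0], [1, 0, 0, -8, 0, 0, 0], [1, 0, 0, -4, 0, 0, 0]]]'

```text
clock: 3.42
eef_pos: [537.6, -174.8, 14.0]
tool_rot: [-3.14, -0.002, 1.734]
force: [-0.1, -0.3, -0.7]
width: 85.6
```

step_arm --deltas '[[[1, 0, 0, 0, 0, 0, 0]]]'

```text
clock: 3.5
eef_pos: [537.9, -176.0, 15.0]
tool_rot: [-3.141, -0.001, 1.733]
force: [-0.4, -0.7, 0.7]
width: 85.2
```

step_arm --deltas '[[[0.6, 0, 0, 0, 0, 0, 0], [0.5, 0, 0, 0, 0, 0, 0], [0.4, 0, 0, 0, 0, 0, 0], [0.3, 0, 0, 0, 0, 0, 0], [0.3, 0, 0, 0, 0, 0, 0], [0.3, 0, 0, 0, 0, 0, 0]]]'

```text
clock: 4.0
eef_pos: [538.3, -177.9, 16.7]
tool_rot: [3.14, 0.001, 1.731]
force: [-0.2, 0.5, 5.7]
width: 47.0
```

Run:
```python
from h import *
s=ctrl.read_state(); print(s['eef_pos'],s['tool_rot'],s['force'],s['torque'],s['width'],s['clock'])
save('wrist','w3')
```

```text
[ 538.31465847 -177.91297599   16.65510214] [3.13958483e+00 5.33887457e-04 1.73076847e+00] [-0.17805352  0.51302864  5.7306874 ] [0.08740564 0.17082053 0.03481686] 47.00541474446788 4.0
```

View pics/w3.png

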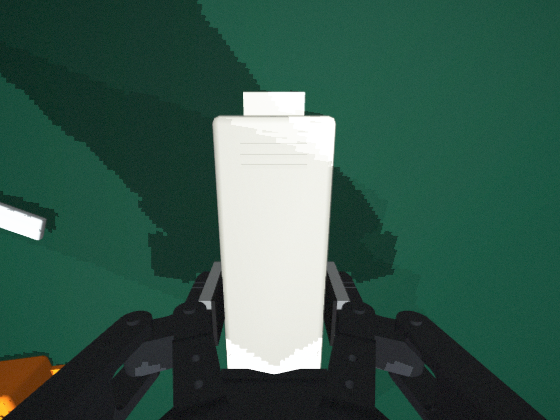

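step_arm --deltas '[[[0.3, 0, 0, 3, 0, 0, 0], [0.3, 0, 0, 7, 0, 0, 0], [0.3, 0, 0, 15, 0, 0, 0], [0.3, 0, 0, 25, 0, 0, 0], [0.3, 0, 0, 25, 0, 0, 0], [0.3, 0, 0, 20, 0, 0, 0], [0.3, 0, 0, 10, 0, 0, 0], [0.3, 0, 0, 5, 0, 0, 0], [0.3, 0, 0, 0, 0, 0, 0]]]'

```text
clock: 4.8
eef_pos: [537.9, -177.8, 126.2]
tool_rot: [3.14, 0.001, 1.731]
force: [0.1, -0.5, -0.6]
width: 46.7
```

Run:
```python
from h import *
s=ctrl.read_state(); print(s['eef_pos'],s['tool_rot'],s['force'],s['torque'],s['width'],s['clock'])
save('wrist','w4'); save('side','s4')
```

```text
[ 537.88999008 -177.80139431  126.18131188] [3.14011796e+00 5.42646152e-04 1.73089973e+00] [ 0.14929164 -0.52139572 -0.55938469] [ 0.03084905 -0.00890989  0.02116932] 46.69642356122353 4.8
```

View pics/w4.png

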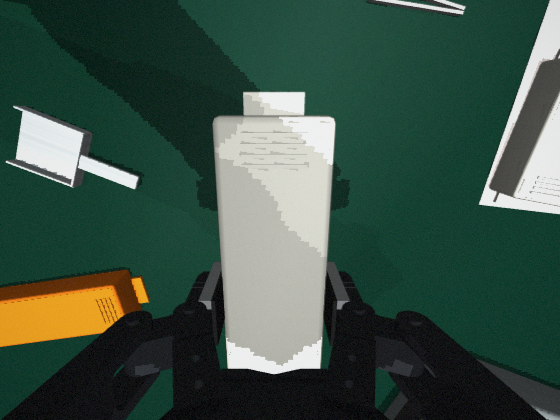

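View pics/s4.png

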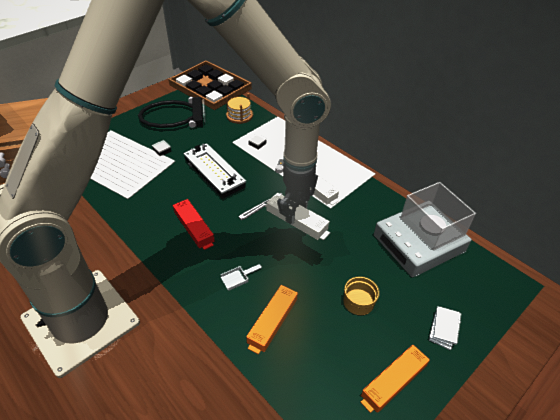

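The cover is held level with no slip: the tongue is still at (274,92), the same place as before the lift. I'll carry it over the base.

step_arm --deltas '[[[0.3, 1.5, 12, 0, 0, 0, -0.02], [0.3, 1.5, 25, 0, 0, 0, -0.025], [0.3, 1.5, 38, 0, 0, 0, -0.026], [0.3, 1.5, 38, 0, 0, 0, -0.026], [0.3, 1.5, 38, 0, 0, 0, -0.026], [0.3, 1.5, 38, 0, 0, 0, -0.026], [0.3, 1.5, 38, 0, 0, 0, -0.026], [0.3, 1.5, 38, 0, 0, 0, -0.026], [0.3, 1.5, 38, 0, 0, 0, -0.026], [0.3, 1.5, 35, 0, 0, 0, -0.026]]]'

```text
clock: 5.73
eef_pos: [551.2, 162.7, 123.7]
tool_rot: [-3.139, 0.001, 1.477]
force: [0.7, 0.5, -1.1]
width: 46.8
```

step_arm --deltas '[[[0.3, 1, 25, 0, 0, 0, 0], [0.3, 0.5, 12, 0, 0, 0, 0], [0.3, 0, 4, 0, 0, 0, 0], [0.3, 0, 0, 0, 0, 0, 0], [0.3, 0, 0, 0, 0, 0, 0]]]'

```text
clock: 6.15
eef_pos: [553.9, 198.6, 124.9]
tool_rot: [-3.141, 0.002, 1.475]
force: [-0.1, -0.8, -1.2]
width: 46.8
```

Run:
```python
from h import *
s=ctrl.read_state(); print(s['eef_pos'],s['tool_rot'],s['force'],s['torque'],s['width'],s['clock'])
save('wrist','w5'); save('side','s5'); save('scene','c5')
```

```text
[553.92740498 198.57325661 124.88099224] [-3.14106281e+00  2.16646337e-03  1.47536959e+00] [-0.06687606 -0.76020061 -1.15854737] [-0.04060211 -0.02211462  0.03465041] 46.829991606071616 6.15
```

View pics/w5.png

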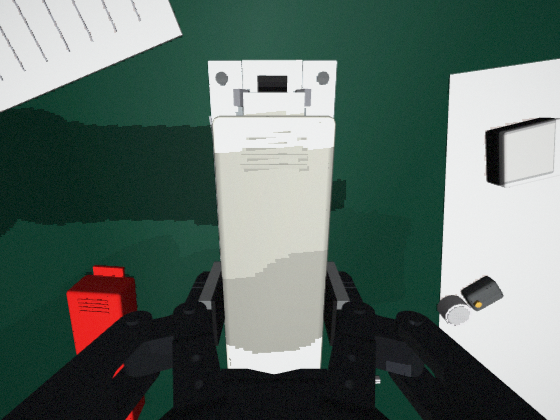

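View pics/s5.png

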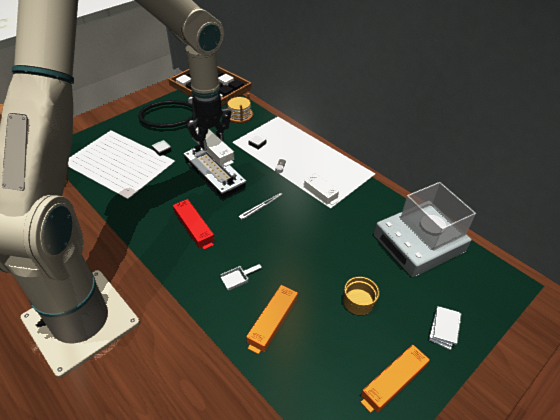

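Wrist view: the held tongue is centred at column ~274 with its tip at row 92. The base's far edge runs (208,61) to (336,60) with the hook at (272,83), so the two are nearly aligned. I'll compute the residual.

```bash
cat > d.py <<'E'
from h import *
im,W=cloud('w5'); s=ctrl.read_state(); tcp=np.array([553.93,198.57])
yaw=1.4754; L=np.array([np.cos(yaw),np.sin(yaw)]); X=np.array([L[1],-L[0]])
o=cv2.resize(im[50:180,190:360],(680,520),interpolation=cv2.INTER_CUBIC); cv2.imwrite('pics/z5.png',o[:,:,::-1])
for v in (70,): pass
deck=W[66:72,228:255].reshape(-1,3); print('deck z',np.nanmedian(deck[:,2])); dk=W[66:72,290:318].reshape(-1,3); print(np.nanmedian(dk[:,2]))
t=W[97:110,255:295].reshape(-1,3); print('tongue top z',np.nanmedian(t[:,2]))
t=W[200:300,240:310].reshape(-1,3); print('cover top z',np.nanmedian(t[:,2]),)
for a,b in((130,260),(300,330)):
  for c,d in ((225,260),(285,322)):
    q=W[a:b,c:d].reshape(-1,3); print('  ',np.nanmedian(q[:,2]).round(2))
zt=np.nanmedian(W[97:110,255:295,2])
def rel(P): P=P[:,:2]-tcp; return np.c_[P@X,P@L].round(1)
print('tongue', rel(plane('w5',[[243,92],[304.5,92]],zt)))
zd=39.
print('deck corners',rel(plane('w5',[[208,60.5],[336.5,60]],zd)),'screws',rel(plane('w5',[[221,78],[322,78]],zd)))
print('row104 edges: '); 
for v in (64,68,72,100,105): 
    g=im[v].min(1)>80; xs=np.nonzero(g[195:350])[0]+195; print(v,xs.min(),xs.max(),rel(plane('w5',[[xs.min()-.5,v],[xs.max()+.5,v]],zd)).tolist())
# base meas from w1 in this frame
print('base from w1 rel tcp',rel(np.array([[553.84,201.06]])))
E
python3 d.py
```

```text
deck z 38.89635953527229
38.89151987174927
tongue top z 112.74679030679289
cover top z 140.76878596873786
   140.82
   140.75
   140.82
   140.78
tongue [[-13.5  90.9]
 [ 14.4  90.9]]
deck corners [[-43.  114.9]
 [ 41.8 115.2]] screws [[-35.  104.3]
 [ 32.8 104.4]]
row104 edges: 
64 208 336 [[-43.4, 112.8], [42.0, 112.9]]
68 208 336 [[-43.6, 110.4], [42.1, 110.5]]
72 208 336 [[-43.8, 108.0], [42.3, 108.0]]
100 210 334 [[-43.6, 90.5], [42.1, 90.6]]
105 210 334 [[-43.8, 87.3], [42.3, 87.3]]
base from w1 rel tcp [[-0.3  2.5]]
```

View pics/z5.png

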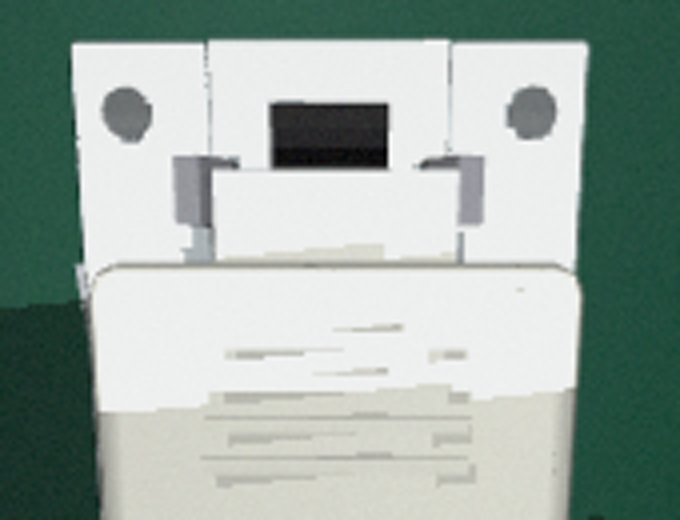

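step_arm --deltas '[[[0.3, -0.2, 1.4, -8, 0, 0, 0.003], [0.3, -0.2, 1.4, -14, 0, 0, 0], [0.3, 0, 0, -14, 0, 0, 0], [0.3, 0, 0, -9, 0, 0, 0], [0.3, 0, 0, -5, 0, 0, 0], [0.3, 0, 0, 0, 0, 0, 0], [0.3, 0, 0, 0, 0, 0, 0]]]'

```text
clock: 6.88
eef_pos: [553.7, 203.6, 75.3]
tool_rot: [-3.142, 0.0, 1.48]
force: [-0.9, -0.6, -1.0]
width: 46.8
```

Run:
```python
from h import *
s=ctrl.read_state(); print(s['eef_pos'],s['tool_rot'],s['force'],s['torque'],s['width'],s['clock'])
save('wrist','w6'); save('side','s6')
im=load('w6')[0]; a=cv2.resize(im[50:180,190:360],(520,400),interpolation=cv2.INTER_CUBIC)
im=load('s6')[0]; b=cv2.resize(im[120:210,165:265],(270,400)[:1]+(400,),interpolation=cv2.INTER_CUBIC)
cv2.imwrite('pics/z6.png',np.hstack([a,b])[:,:,::-1])
```

```text
[553.72638733 203.63673424  75.26013229] [-3.14154386e+00  2.38028043e-04  1.48023373e+00] [-0.87148853 -0.63327934 -1.04643651] [-0.01123194 -0.00707418  0.00269231] 46.76378742531301 6.8833
```

View pics/z6.png

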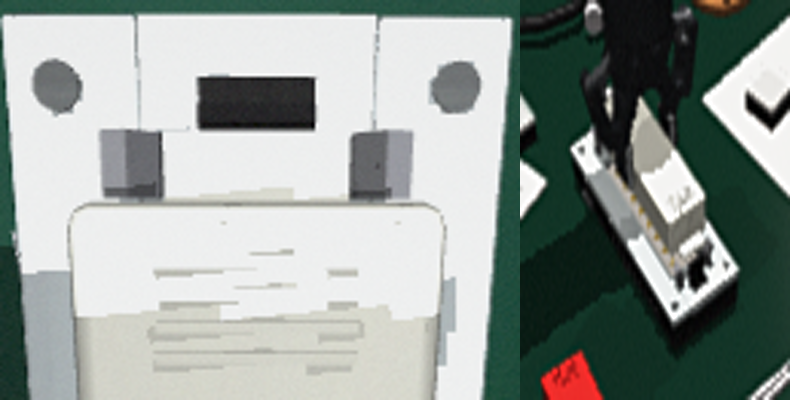

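Zoomed view: the tongue lies between the grey cheeks, laterally centred on the black hook (both near zoom column 256). I still need to check it lengthwise.

```bash
cat > e.py <<'E'
from h import *
im,W=cloud('w6'); tcp=np.array([553.73,203.64]); yaw=1.4802
L=np.array([np.cos(yaw),np.sin(yaw)]); X=np.array([L[1],-L[0]])
def rel(P): P=P[:,:2]-tcp; return np.c_[P@X,P@L].round(1)
a,b=170/520,130/400
f=lambda u,v:(190+(u+.5)*a-.5,50+(v+.5)*b-.5)
print('deck far edge/corners',rel(plane('w6',[f(3,15),f(512,18)],38.9)))
print('screws',rel(plane('w6',[f(57,86),f(457,87)],38.9)))
print('hook head far edge top z=60:',rel(plane('w6',[f(197,77),f(315,77)],60.)))
print('cover front edge z=91',rel(plane('w6',[f(72,206),f(440,206)],75.3+15.9)))
for v in range(60,125,3): print(v, W[v,262:284:7,2].round(1), rel(W[v,273][None])[0])
o=cv2.convertScaleAbs(im[55:125,225:325],alpha=2.2,beta=-300); cv2.imwrite('pics/z6b.png',cv2.resize(o,(800,560),interpolation=cv2.INTER_CUBIC)[:,:,::-1])
E
python3 e.py
```

```text
deck far edge/corners [[-41.9 110.2]
 [ 43.  109.9]]
screws [[-33.6  99.5]
 [ 34.5  99.4]]
hook head far edge top z=60: [[-8.5 98.5]
 [ 9.1 98.5]]
cover front edge z=91 [[-22.3  80.5]
 [ 23.   80.6]]
60 [39.5 39.2 37.8 39. ] [1.000e-01 1.077e+02]
63 [39.8 38.8 39.2 37.7] [1.000e-01 1.065e+02]
66 [37.9 38.2 39.  38.4] [1.000e-01 1.051e+02]
69 [40.7 38.8 39.  38.4] [1.000e-01 1.037e+02]
72 [38.8 38.7 38.2 38.8] [1.000e-01 1.022e+02]
75 [39.7 41.2 37.8 39.1] [1.000e-01 1.007e+02]
78 [39.8 40.2 38.4 39.2] [ 0.1 99.3]
81 [39.8 39.2 38.8 39.6] [ 0.1 97.8]
84 [57.3 58.7 59.2 57.5] [ 0.1 94.7]
87 [59.6 58.9 58.5 59.6] [ 0.1 93.4]
90 [58.2 58.1 58.5 59.6] [ 0.1 92.1]
93 [63.1 63.7 62.6 62.5] [ 0.2 90.5]
96 [63.4 62.8 61.9 62.8] [ 0.2 89.3]
99 [63.4 64.1 62.7 62.8] [ 0.2 88. ]
102 [63.2 62.4 63.  63. ] [ 0.2 86.7]
105 [63.5 63.2 63.2 63.5] [ 0.2 85.4]
108 [62.2 63.9 63.3 62.3] [ 0.2 84.1]
111 [62.6 63.9 63.7 63.3] [ 0.2 82.8]
114 [64.4 62.9 63.7 63.2] [ 0.2 81.5]
117 [89.4 88.9 88.1 89.6] [ 0.2 80.4]
120 [91.8 91.3 89.5 91.4] [ 0.2 79.3]
123 [90.5 90.  91.7 90.6] [ 0.2 78.2]
```

View pics/z6b.png

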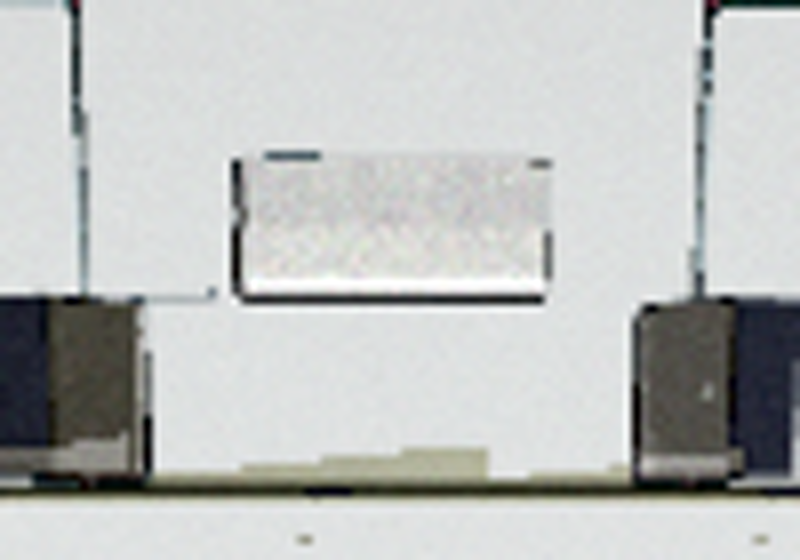

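step_arm --deltas '[[[0.3, -0.2, -1.1, 0, 0, 0, -0.002], [0.3, 0, -1, 0, 0, 0, 0], [0.3, 0, 0, -1.5, 0, 0, 0], [0.3, 0, 0, -1.5, 0, 0, 0], [0.3, 0, 0, -1, 0, 0, 0], [0.3, 0, 0, -0.5, 0, 0, 0], [0.3, 0, 0, 0, 0, 0, 0]]]'

```text
clock: 7.57
eef_pos: [553.2, 202.0, 70.6]
tool_rot: [-3.141, 0.0, 1.479]
force: [-0.1, 0.3, -0.7]
width: 46.7
```

step_arm --deltas '[[[0.3, 0, 0, -0.5, 0, 0, 0], [0.3, 0, 0, -0.5, 0, 0, 0], [0.3, 0, 0, 0, 0, 0, 0]]]'

```text
clock: 7.82
eef_pos: [553.3, 201.9, 69.7]
tool_rot: [-3.142, 0.0, 1.479]
force: [-0.6, 0.4, -1.0]
width: 47.0
```

step_arm --deltas '[[[0.3, 0, 0, -0.5, 0, 0, 0], [0.3, 0, 0, -0.5, 0, 0, 0], [0.3, 0, 0, 0, 0, 0, 0]]]'

```text
clock: 8.07
eef_pos: [553.3, 201.9, 68.7]
tool_rot: [-3.141, 0.0, 1.479]
force: [-0.0, -0.3, -1.6]
width: 47.3
```

step_arm --deltas '[[[0.3, 0, 0, -0.5, 0, 0, 0], [0.3, 0, 0, -0.5, 0, 0, 0], [0.3, 0, 0, 0, 0, 0, 0]]]'

```text
clock: 8.32
eef_pos: [553.4, 202.1, 67.8]
tool_rot: [3.141, -0.0, 1.479]
force: [-0.1, 0.0, -1.4]
width: 47.1
```

step_arm --deltas '[[[0.3, 0, 0, -0.5, 0, 0, 0], [0.3, 0, 0, -0.5, 0, 0, 0], [0.3, 0, 0, 0, 0, 0, 0]]]'

```text
clock: 8.57
eef_pos: [553.6, 202.0, 67.0]
tool_rot: [3.141, -0.0, 1.479]
force: [-0.3, -0.1, 1.2]
width: 46.7
```

step_arm --deltas '[[[0.3, 0, 0, -0.5, 0, 0, 0], [0.3, 0, 0, -0.5, 0, 0, 0], [0.3, 0, 0, 0, 0, 0, 0]]]'

```text
clock: 8.82
eef_pos: [553.7, 202.0, 66.0]
tool_rot: [3.141, -0.0, 1.479]
force: [0.2, 1.4, 2.4]
width: 46.6
```

```bash
cat > look.py <<'E'
import sys
from h import *
n=sys.argv[1]
s=ctrl.read_state(); print(s['eef_pos'].round(2),s['tool_rot'].round(4),s['force'].round(2),s['torque'].round(3),s['width'],s['clock'])
save('wrist','w'+n); save('side','s'+n); save('scene','c'+n)
r=lambda f,b,wh:cv2.resize(load(f)[0][b[1]:b[3],b[0]:b[2]],wh,interpolation=cv2.INTER_CUBIC)
top=r('w'+n,(190,50,360,180),(520,400)); 
b=np.vstack([r('s'+n,(170,125,260,205),(280,200)),r('c'+n,(325,220,430,295),(280,200))])
cv2.imwrite('pics/z'+n+'.png',np.hstack([top,b])[:,:,::-1])
E
python3 look.py 7
```

```text
[553.69 202.    65.96] [ 3.1410e+00 -3.0000e-04  1.4787e+00] [0.17 1.45 2.39] [ 0.048 -0.034 -0.013] 46.579890754675525 8.8167
```

View pics/z7.png

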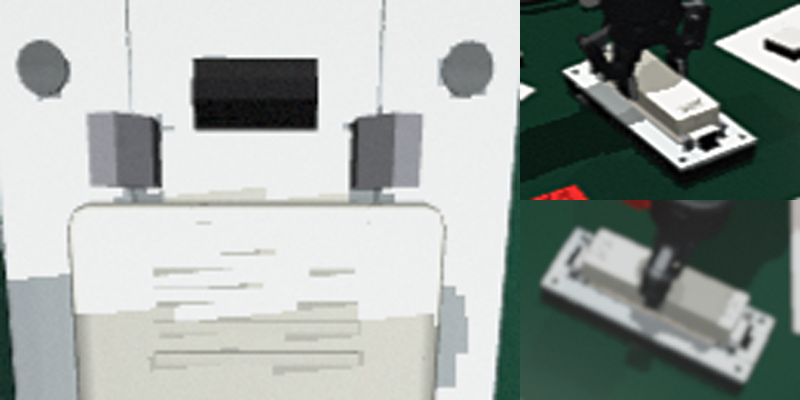

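The tongue sits laterally centred between the cheeks and against the black hook head at zoom row 130. The side view shows the −y end likewise over its hook. I'll press on in small steps.

step_arm --deltas '[[[0.3, 0, 0, -0.5, 0, 0, 0], [0.3, 0, 0, -0.5, 0, 0, 0], [0.3, 0, 0, 0, 0, 0, 0]]]'

```text
clock: 9.22
eef_pos: [553.6, 202.0, 64.9]
tool_rot: [3.141, -0.0, 1.479]
force: [0.6, -0.9, 3.2]
width: 46.7
```

step_arm --deltas '[[[0.3, 0, 0, -0.5, 0, 0, 0], [0.3, 0, 0, -0.5, 0, 0, 0], [0.3, 0, 0, 0, 0, 0, 0]]]'

```text
clock: 9.47
eef_pos: [553.6, 202.0, 63.9]
tool_rot: [3.141, -0.0, 1.479]
force: [0.2, 0.2, 4.3]
width: 46.8
```

step_arm --deltas '[[[0.3, 0, 0, -0.5, 0, 0, 0], [0.3, 0, 0, -0.5, 0, 0, 0], [0.3, 0, 0, 0, 0, 0, 0]]]'

```text
clock: 9.72
eef_pos: [553.6, 202.0, 63.1]
tool_rot: [3.141, -0.0, 1.479]
force: [-0.1, 1.4, 5.9]
width: 46.9
```

step_arm --deltas '[[[0.3, 0, 0, -0.5, 0, 0, 0], [0.3, 0, 0, -0.5, 0, 0, 0], [0.3, 0, 0, 0, 0, 0, 0]]]'

```text
clock: 9.97
eef_pos: [553.7, 202.1, 62.3]
tool_rot: [3.141, -0.001, 1.479]
force: [0.4, 0.3, 6.3]
width: 47.0
```

step_arm --deltas '[[[0.3, 0, 0, -0.5, 0, 0, 0], [0.3, 0, 0, -0.5, 0, 0, 0], [0.3, 0, 0, 0, 0, 0, 0]]]'

```text
clock: 10.22
eef_pos: [553.8, 202.2, 61.4]
tool_rot: [3.141, -0.001, 1.479]
force: [0.7, 1.0, 7.9]
width: 46.9
```

step_arm --deltas '[[[0.3, 0, 0, -0.5, 0, 0, 0], [0.3, 0, 0, -0.5, 0, 0, 0], [0.3, 0, 0, 0, 0, 0, 0]]]'

```text
clock: 10.47
eef_pos: [553.6, 202.0, 59.6]
tool_rot: [3.141, -0.0, 1.479]
force: [2.7, 1.2, -1.4]
width: 46.4
```

step_arm --deltas '[[[0.3, 0, 0, -0.5, 0, 0, 0], [0.3, 0, 0, -0.5, 0, 0, 0], [0.3, 0, 0, 0, 0, 0, 0]]]'

```text
clock: 10.72
eef_pos: [553.4, 202.0, 58.7]
tool_rot: [3.142, -0.0, 1.479]
force: [1.7, 0.7, 1.8]
width: 46.9
```

step_arm --deltas '[[[0.3, 0, 0, -0.5, 0, 0, 0], [0.3, 0, 0, -0.5, 0, 0, 0], [0.3, 0, 0, 0, 0, 0, 0]]]'

```text
clock: 10.97
eef_pos: [553.3, 202.0, 57.8]
tool_rot: [-3.141, -0.0, 1.479]
force: [0.4, 1.5, 2.1]
width: 46.9
```

```bash
python3 look.py 8
```

```text
[553.32 202.01  57.77] [-3.1415e+00 -1.0000e-04  1.4788e+00] [0.4  1.49 2.07] [ 0.171 -0.12  -0.002] 46.94709674039724 10.9667
```

View pics/z8.png

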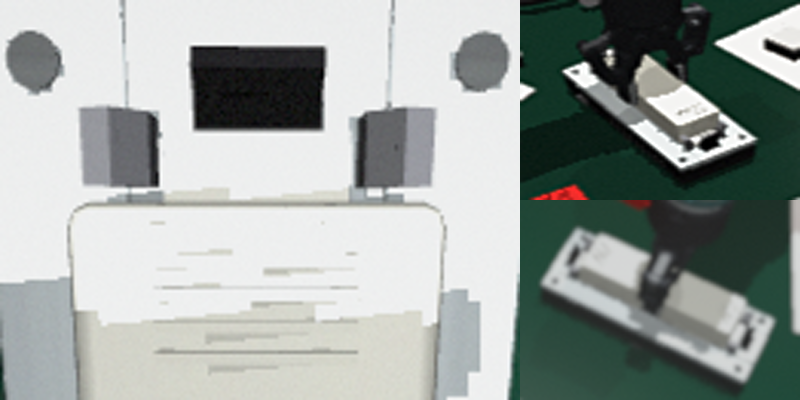

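The hook head still abuts the tongue's edge at zoom row 130, so it is bent and not over the tongue yet. I'll keep going.

step_arm --deltas '[[[0.3, 0, 0, -0.5, 0, 0, 0], [0.3, 0, 0, -0.5, 0, 0, 0], [0.3, 0, 0, 0, 0, 0, 0]]]'

```text
clock: 11.37
eef_pos: [553.2, 202.0, 56.7]
tool_rot: [-3.141, -0.0, 1.479]
force: [0.9, 0.9, 2.5]
width: 46.6
```

step_arm --deltas '[[[0.3, 0, 0, -0.5, 0, 0, 0], [0.3, 0, 0, -0.5, 0, 0, 0], [0.3, 0, 0, 0, 0, 0, 0]]]'

```text
clock: 11.62
eef_pos: [552.4, 201.3, 55.1]
tool_rot: [-3.14, 0.001, 1.479]
force: [-0.3, 0.4, -1.2]
width: 46.9
```

step_arm --deltas '[[[0.3, 0, 0, -0.5, 0, 0, 0], [0.3, 0, 0, 0, 0, 0, 0]]]'

```text
clock: 11.78
eef_pos: [552.8, 201.5, 55.0]
tool_rot: [-3.14, 0.001, 1.479]
force: [0.5, -0.1, -0.6]
width: 46.7
```

step_arm --deltas '[[[0.3, 0, 0, -0.5, 0, 0, 0], [0.3, 0, 0, 0, 0, 0, 0]]]'

```text
clock: 11.95
eef_pos: [553.1, 201.7, 54.8]
tool_rot: [-3.141, 0.0, 1.479]
force: [-1.1, -0.8, 1.3]
width: 46.6
```

step_arm --deltas '[[[0.3, 0, 0, -0.3, 0, 0, 0], [0.3, 0, 0, 0, 0, 0, 0]]]'

```text
clock: 12.12
eef_pos: [553.2, 201.7, 54.7]
tool_rot: [-3.141, 0.0, 1.479]
force: [-3.2, -0.9, 3.9]
width: 47.2
```

step_arm --deltas '[[[0.3, 0, 0, -0.3, 0, 0, 0], [0.3, 0, 0, 0, 0, 0, 0]]]'

```text
clock: 12.28
eef_pos: [553.2, 201.7, 54.6]
tool_rot: [-3.141, 0.0, 1.479]
force: [-2.7, -0.8, 5.5]
width: 46.6
```

```bash
python3 look.py 9
```

```text
[553.17 201.71  54.58] [-3.1412  0.      1.4786] [-2.69 -0.78  5.49] [-0.278  0.469  0.032] 46.64298110131862 12.2833
```

View pics/z9.png

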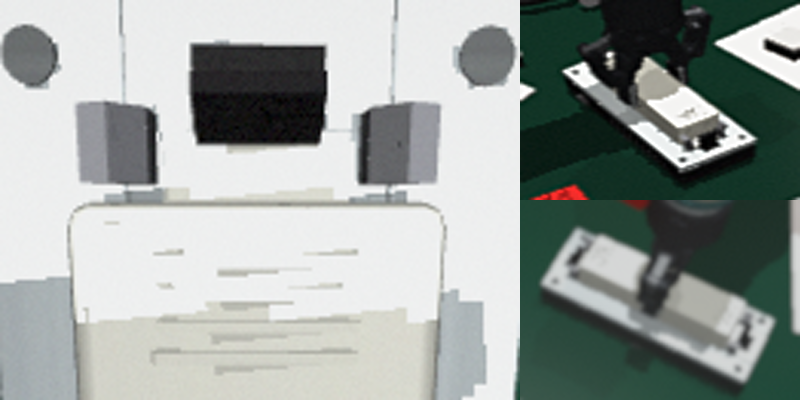

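The +y hook now overlaps the tongue (zoom row 143), so that end has clicked. The −y end is not visible, so I'll press moderately to make sure of it.

step_arm --deltas '[[[0.3, 0, 0, -0.5, 0, 0, 0], [0.3, 0, 0, 0, 0, 0, 0]]]'

```text
clock: 12.6
eef_pos: [553.2, 201.8, 54.4]
tool_rot: [-3.141, -0.0, 1.479]
force: [-3.8, -1.3, 9.3]
width: 46.7
```

step_arm --deltas '[[[0.3, 0, 0, -0.5, 0, 0, 0], [0.3, 0, 0, 0, 0, 0, 0]]]'

```text
clock: 12.77
eef_pos: [553.2, 201.8, 54.2]
tool_rot: [-3.141, -0.0, 1.479]
force: [-3.8, -1.0, 11.2]
width: 46.8
```

step_arm --deltas '[[[0.3, 0, 0, -0.4, 0, 0, 0], [0.3, 0, 0, 0, 0, 0, 0]]]'

```text
clock: 12.93
eef_pos: [553.2, 201.7, 54.1]
tool_rot: [-3.141, -0.001, 1.479]
force: [-5.3, -0.9, 14.2]
width: 46.6
```

The stiffness now matches the rubber feet (about 0.15 mm per 3 N), so the cover is on the deck. I'll unload, open, rise, and inspect both ends.

step_arm --deltas '[[[0.3, 0, 0, 0.6, 0, 0, 0], [0.3, 0, 0, 0.6, 0, 0, 0], [0.3, 0, 0, 0.4, 0, 0, 0], [0.3, 0, 0, 0, 0, 0, 0]]]'

```text
clock: 13.27
eef_pos: [553.5, 201.9, 54.6]
tool_rot: [3.141, -0.0, 1.479]
force: [-1.4, -0.8, 4.8]
width: 46.9
```

step_arm --deltas '[[[0.6, 0, 0, 0, 0, 0, 0], [0.7, 0, 0, 0, 0, 0, 0], [0.8, 0, 0, 0, 0, 0, 0], [0.9, 0, 0, 0, 0, 0, 0], [0.9, 0, 0, 0, 0, 0, 0]]]'

```text
clock: 13.68
eef_pos: [553.5, 202.0, 54.2]
tool_rot: [3.142, -0.0, 1.479]
force: [0.3, 0.1, 0.1]
width: 76.7
```

step_arm --deltas '[[[0.9, 0, 0, 5, 0, 0, 0], [0.9, 0, 0, 15, 0, 0, 0], [0.9, 0, 0, 25, 0, 0, 0], [0.9, 0, 0, 30, 0, 0, 0], [0.9, 0, 0, 30, 0, 0, 0], [0.9, 0, 0, 30, 0, 0, 0], [0.9, 0, 0, 20, 0, 0, 0], [0.9, 0, 0, 10, 0, 0, 0], [0.9, 0, 0, 0, 0, 0, 0], [0.9, 0, 0, 0, 0, 0, 0]]]'

```text
clock: 14.52
eef_pos: [553.0, 202.1, 219.1]
tool_rot: [-3.141, -0.0, 1.479]
force: [-0.7, -0.1, -0.6]
width: 77.2
```

```bash
python3 look.py 10
```

```text
[553.   202.11 219.09] [-3.1412e+00 -3.0000e-04  1.4790e+00] [-0.7  -0.08 -0.57] [-0.053 -0.001  0.057] 77.17941393727875 14.5167
```

View pics/w10.png

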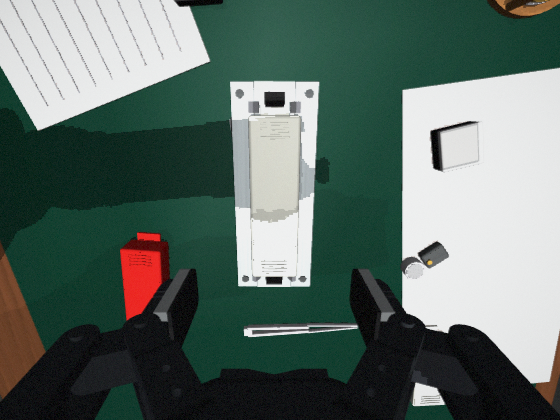

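View pics/z10.png

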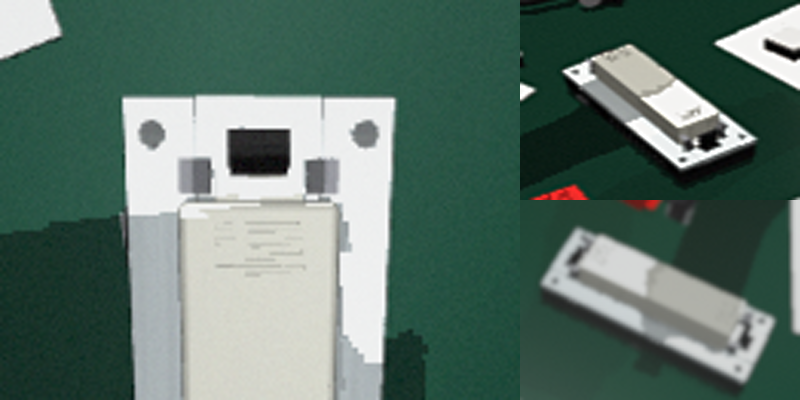

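Wrist view: the cover's top spans (249,115) to (300,285), the +y hook is over its tongue at (274,99), and the −y hook is at (274,281), partly hidden. I'll move to see the −y end from above.

step_arm --deltas '[[[0.9, 0, -25, -5, 0, 0, 0], [0.9, 0, -35, -10, 0, 0, 0], [0.9, 0, -35, -10, 0, 0, 0], [0.9, 0, -30, -10, 0, 0, 0], [0.9, 0, -10, 0, 0, 0, 0], [0.9, 0, 0, 0, 0, 0, 0], [0.9, 0, 0, 0, 0, 0, 0]]]'

```text
clock: 15.25
eef_pos: [553.2, 67.2, 183.7]
tool_rot: [-3.14, -0.0, 1.478]
force: [0.9, 0.3, 0.3]
width: 76.6
```

Run:
```python
from h import *
save('wrist','w11')
im,W=cloud('w11'); print(ctrl.read_state()['eef_pos'])
c=np.array([553.8,201.1]);a=np.radians(84.69);L=np.array([np.cos(a),np.sin(a)]);X=np.array([L[1],-L[0]])
for fn in('w10','w11'):
    im,W=cloud(fn); P=W.reshape(-1,3); l=(P[:,:2]-c)@L; x=(P[:,:2]-c)@X
    for n,l0,l1,xm in [('top',-80,-60,18),('top',-40,-20,18),('top',20,40,18),('top',60,80,18),('tongue a',83.5,87,12),('tongue b',-87,-83.5,12),('deckA',102,111,20),('deckB',-111,-102,20),('hookA',88.5,96,6),('hookB',-96,-88.5,6)]:
        k=(l>l0)&(l<l1)&(abs(x)<xm)&np.isfinite(P[:,2])
        if k.sum()>5: print(fn,n,l0,k.sum(),np.percentile(P[k,2],[25,50,75]).round(2))
im=load('w11')[0]
cv2.imwrite('pics/z11.png',cv2.resize(im[60:340,150:430],(600,600),interpolation=cv2.INTER_CUBIC)[:,:,::-1])
```

```text
[553.39192517  68.60847673 183.93113295]
w10 top -80 579 [70.46 71.02 71.54]
w10 top -40 642 [70.38 70.89 71.32]
w10 top 20 1633 [ 70.94 303.04 305.86]
w10 top 60 900 [70.52 71.   71.54]
w10 tongue a 83.5 100 [42.26 42.85 43.4 ]
w10 deckA 102 418 [38.36 38.9  39.48]
w10 deckB -111 108 [38.41 38.8  39.21]
w10 hookA 88.5 116 [49.08 53.56 57.5 ]
w10 hookB -96 70 [54.15 56.27 57.94]
w11 top -80 1121 [70.47 70.96 71.52]
w11 top -40 1344 [70.27 70.76 71.32]
w11 top 20 392 [70.25 70.75 71.34]
w11 tongue b -87 50 [42.57 42.93 43.27]
w11 deckB -111 415 [38.35 38.84 39.31]
w11 hookB -96 160 [47.76 52.28 56.91]
```

View pics/z11.png

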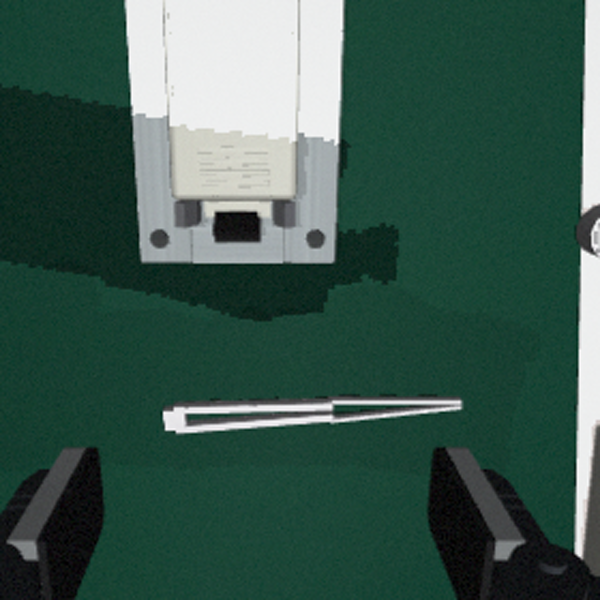

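Run:
```python
from h import *
c=np.array([553.8,201.1]);a=np.radians(84.69);L=np.array([np.cos(a),np.sin(a)]);X=np.array([L[1],-L[0]])
for fn,sg in(('w1',1),('w1',-1),('w7',1),('w10',1),('w11',-1)):
    im,W=cloud(fn); P=W.reshape(-1,3); I=im.reshape(-1,3); l=((P[:,:2]-c)@L)*sg; x=(P[:,:2]-c)@X
    k=(abs(x)<7)&(l>84)&(l<106)&(P[:,2]>44)&(I.max(1)<70)
    print(fn,sg,k.sum(),'l',np.percentile(l[k],[1,5,50,95,99]).round(1),'z',np.percentile(P[k,2],[5,95]).round(1))
```

```text
w1 1 90 l [89.9 90.4 94.6 97.2 97.5] z [47.  60.3]
w1 -1 122 l [88.9 89.8 92.4 95.2 96. ] z [45.  59.4]
w7 1 522 l [92.4 92.5 95.2 98.  98.4] z [52.1 59.7]
w10 1 145 l [89.9 89.9 93.3 97.4 97.5] z [47.7 60.1]
w11 -1 187 l [89.8 89.9 93.7 97.7 97.9] z [47.  59.7]
```

Both hook heads are back at their free position, 89.9 mm from the centre. Both tongues lie 4 mm above the deck, and the top is level at deck + 32 mm. Handing in.

```bash
python3 -c "
from h import *
print(ctrl.finish_job())"
```

```text
the job is handed in; nothing more can be done
None
```

The long opal cover is seated and clicked in at both ends on the light base. I released it and handed the job in at about 15.4 s of the 58 s allowed.

- **Pressing:** I set the cover on the hooks and pushed it straight down in small steps. The most I read was about 14 N, or 15 N after zero offset. These are readings at the end of each step, so a brief peak in between would not show.
- **Seating:** After letting go, the tops of both tongues measured 4.0 and 4.1 mm above the deck, which matches their 4 mm thickness. The cover's top is level along its length at 32 mm above the deck.
- **Hooks:** Both hook heads are back over the tongues, with their inner edges 89.9 mm from the centre. While the +y hook was bent during the push, the same edge read 92.4 mm.
- **Other things on the desk:** I saw nothing else moved in the pictures, and the arm stood clear of everything at hand-in. I did not re-measure the other objects one by one.
- **Disagreement:** The scene and side cameras placed both the cover and the base about 3 mm off in y from the wrist camera. I used the wrist views for both, so the offset cancelled.

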